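Hold the label-roll stand open at its mark

ROBOT

A 6-joint arm with a two-finger parallel gripper is mounted at the origin on the work surface. World frame = base frame: x ahead of the robot, y to its left, z up, the work surface at z = 0. Lengths are in m, angles in rad, forces in N, time in s.
With the tool pointing down it reaches from about 0.35 to 0.8 m from the base axis. Payload 7.3 kg.
Tool frame: the origin (TCP) lies at the very end of the fingers, on their centre line; the grasp point (between the pads) lies 19 mm behind it; z points along the fingers, x is the direction in which the jaws open and shut, and the axes are right-handed (so a half turn about z gives the same grasp; the last joint's range is limited). The gripper opens to 85 mm and grips with 20 to 120 N. Pads are 22 mm wide; open, the fingers measure 114 mm over their backs; the gripper's body (76 mm by 85 mm) begins 54 mm behind the grasp point. The pads swing forward as they close: fully open they stand 13 mm farther back than shut.
Start: joints at [-1.43, 0.342, 1.524, -0, 1.275, -0.146], TCP at [0.149, -0.504, 0.231] pointing down, gripper open.
Joint ranges: [-2.53, 2.53], [-0.77, 2.02], [0.04, 2.7], [-1, 4.14], [0.28, 2.66], [-3.11, 3.11]. Speed limits (rad/s): [2.57, 2.57, 3.14, 3.14, 3.14, 3.14].

INTERFACE

Orientations are given as a unit quaternion [x, y, z, w].
In Python, from plant import robot gives the robot as it stands.
- The arm moves only by the tool arm_command, never from a script. Its argument "steps" is a list of rows, each a list of 5 numbers: the shift along the tool's x, y, z in m, then the turn about the tool's z in degrees, then the opening, from -1 (shut) to 1 (fully open). In form: [[tx, ty, tz, yaw, grip], ...]. A call has exactly 5 rows; each row is the pose to reach, as a shift and turn from the pose measured when the call began, along the tool's axes at that moment; what a row does not reach only later rows make up. A row lasts 1/12 s, in which the tool goes at most 41.7 mm and 7.16 degrees, less where a joint would pass 70% of its speed; a pose out of reach is approached as far as the arm can. A call with a gripper value outside its range is refused whole. The fingers move at their own pace and stop on an object; "newtons" is the grip in N (left out, the last holds). Time passes only in rows, so rows that repeat a pose let the fingers close, or fill a call up. It gives the time, the measured TCP pose, the force and the opening at its end, in the units of the state.
- robot.observe(): the state, without advancing time (a new reading comes with each control period).
- robot.grab_frame(name): name is "side" or "top" or "wrist"; returns the picture (400x640x3 uint8, blue, green, red); there is no depth.
- robot.camera_info(name): a dict with "fovy" (degrees; the focal length in pixels is half the picture's height over the tangent of half this angle, whatever the lens; pixels are square), "cx", "cy" (the principal point, pixels), "cam_to_world" (4x4, takes a point from camera to world coordinates). Camera axes: x right, y down, z forward; pixel columns grow to the right and rows downward; lengths in m; the calibration is good to about 2 mm. A picture is of the moment at which its call begins: read the wrist's pose just before it. camera_info takes no time and is no camera call; for the wrist camera it gives the pose at the moment of the call.
- robot.sign_off(): hands the job in, once; it reports no verdict.
The state is a dict: "time": time; "joints": joint angles; "dq": joint speeds; "joint_efforts": joint torques, N m; "ee_pos": TCP position; "eef_rot": TCP orientation; "ft_force": force on the tool from outside, world axes, zero at the start; "moment": the same for the moment, N m; "opening": finger opening in m.
Only numpy, scipy, OpenCV 4.12 (cv2) and the standard library are available. Lean on these libraries where they do the work, as an engineer would, in place of code of your own. Each camera call takes 0.05 s, during which the arm holds its last target.

TASK

The label-roll stand on the packing bench is empty and a colleague is about to drop a new roll in. First lubricate its sprung pull rod while the rod is still home: press the cap of the spray can beside it right down and let it come back up. Then pull the rod out of its sleeve by the black grip, against its spring, until the dark band engraved round the rod is half out of the sleeve's mouth, and finish while your fingers still hold the grip there, leaving everything else on the bench where it is.

Things in the scene. Friction and masses are not known exactly. Their poses are not given: they have to be found in the camera images.
- roll_stand: Grey steel label-roll stand screwed to the bench: base plate 120 x 300 mm, two upright cheeks 138 mm tall, and level at 100 mm height an aluminium sleeve (30 mm diameter, 100 mm long). Origin: on the bench below the sleeve's mouth. z up; -y is level along the sleeve, the way the rod pulls out; the plate spans y = -5 to 295 mm; x is level across the rod, the spray can on the +x side
- sleeve_mouth (a point): Centre of the sleeve's open end, on the rod's axis, 100 mm above the bench. A thin brass bush edges the hole. Axes as roll_stand
- pull_rod (a joint): How far the steel rod (14 mm diameter) is pulled out, m: 0 home, growing along roll_stand's -y; 0.050 with the band's centre exactly at the sleeve's mouth; 0.075 end stop. A spring in the sleeve draws it home: about 4 N at 0, 10 N at 0.050, 13 N at 0.075; it flies back when let go. Its inner end carries a grey cone between the cheeks
- rod_band (a point): Centre of the dark engraved band round the rod, on its axis. The band is 12 mm wide along the rod. With the rod home it is hidden in the sleeve, 50 mm inside the mouth (roll_stand +y); it moves with the rod
- grip_middle (a point): Middle of the waist of the black plastic grip on the rod's outer end, on the rod's axis, 100 mm above the bench; with the rod home 48 mm outside the sleeve's mouth; moves with the rod. The waist is round, 20 mm diameter, 40 mm long, between two flanges of 34 mm diameter (inner 6 mm thick, outer 10 mm). Free space below it down to the bench. Axes as roll_stand
- spray_can: Aerosol can of lubricant, plain aluminium with a blank paper band, 52 mm diameter, in a dark steel holder (foot 84 mm diameter) screwed to the bench: it cannot move. It stands 120 to 140 mm from the rod's axis, beside the sleeve's mouth, nozzle towards the rod. Origin: underside centre; z up, nozzle towards its -x
- cap_top (a point): Centre of the top of the white spray cap (27 mm diameter, its top flat over the middle 20 mm) on the can, 154 mm above the bench when up. Moves with the cap
- spray_cap (a joint): How far the cap is pressed down, m: 0 up, 0.005 right down (stop). Sprung: about 3 N to start, 9 N right down; comes up by itself. It has sprayed when pressed by 0.0035 or more
- label_roll: Bystander: new roll of white labels standing on end, 110 mm diameter, 40 mm bore, 100 mm tall, behind the stand. Origin: underside centre
- empty_core: Bystander: empty cardboard core standing on end, 46 mm diameter, 100 mm tall, on the robot's side of the stand. Origin: underside centre
- tape_roll: Bystander: roll of amber packing tape lying flat, 104 mm diameter, 48 mm high. Origin: underside centre
- carton: Bystander: closed cardboard carton 160 x 120 x 80 mm. Origin: underside centre
- mouse: Bystander: black computer mouse 100 x 60 x 30 mm. Origin: underside centre
- marker: Bystander: white marker pen with black cap, 127 mm long, 16 mm thick. Origin: underside, 42 mm from its plain end
- cutter: Bystander: grey safety knife 155 mm long, 30 mm wide, 22 mm high. Origin: underside, near the middle

How it is judged:
On the way, in this order (a step that is already met when the one before it is completed fails the run):
1. the spray cap is pressed right down, the rod still home (value of joint spray_cap above 0.0035 m and value of joint pull_rod below 0.008 m), for 0.05 s.
2. the spray cap has come back up, the rod still home (value of joint spray_cap below 0.001 m and value of joint pull_rod below 0.008 m), for 0.1 s.
3. the rod is pulled out to its band and held by the grip (value of joint pull_rod between 0.044 and 0.056 m and contact force between the fingers and pull_rod above 4 N), for 0.3 s.
At the end, for the whole second after the job is handed in: The rod stands still with the sleeve's mouth on its band (pulled out 44 to 56 mm, slower than 10 mm/s), the fingers bear on its grip with more than 4 N, and the spray cap is up (within 1 mm), after having been pressed by at least 3.5 mm while the rod was home (all of step 3 and velocity of joint pull_rod between -0.01 and 0.01 m/s and value of joint spray_cap below 0.001 m); the arm keeps its last pose, push and grip.
It fails at once if a bystander on the bench is moved by more than 30 mm (distance of any of label_roll, empty_core, tape_roll, carton, mouse, marker, cutter from where it was at the start of the episode above 0.03 m).
It also fails if it takes over 45 s, if anything falls off the work surface, if the arm or the gripper's body presses on something with over 40 N, if the wrist force passes 120 N, or if a joint passes its speed limit or range.

## Working session

There is one attempt and no reset: what is moved stays moved. The work goes in short steps, Python scripts to look and compute and a tool call to move; the robot and the scene stay as the last step left them, time stands still between calls to the robot, and variables do not carry over. Pictures are saved under pics/ and viewed, and the job is handed in when it is done.

Besides the shell and the picture viewer there is one more tool, called as a command line: name --pt "numbers of a row" for each row, then --argument value for the rest. arm_command: Moves the arm, as the interface text tells. Its arguments: {"type":"object","properties":{"steps":{"type":"array","items":{"type":"array","items":{"type":"number"}}},"newtons":{"type":"number"}},"required":["steps"]}

```bash
mkdir -p pics; ls; python3 - <<'E'
from plant import robot
import cv2,numpy as np
print(robot.observe())
for n in ["side","top","wrist"]:
    i=robot.camera_info(n);print(n,i["fovy"],i["cx"],i["cy"],np.round(i["cam_to_world"],4).tolist())
    cv2.imwrite(f"pics/{n}0.png",robot.grab_frame(n))
E
```

```text
pics
{'time': 0.0, 'joints': array([-1.42999485e+00,  3.42702803e-01,  1.52503672e+00,  2.36035467e-06,
        1.27541768e+00, -1.45979038e-01]), 'dq': array([ 2.78535428e-04,  6.44869617e-06,  2.64805849e-04,  2.03585454e-03,
        8.87382098e-04, -5.76544004e-04]), 'joint_efforts': array([ 6.70817899e-04, -4.33676970e+01, -2.46017343e+01, -2.29117932e-04,
        7.75321329e-03, -1.67964203e-05]), 'ee_pos': array([ 0.14847812, -0.50313317,  0.23062943]), 'eef_rot': array([ 8.00894578e-01, -5.98804862e-01, -5.50916120e-04, -5.55376441e-04]), 'ft_force': array([-0.30762951, -0.8724615 ,  0.00430321]), 'moment': array([ 0.01073371, -0.02010752, -0.02485063]), 'opening': 0.0851553381978333}
side 56.69150770790664 316.3398799616886 196.88536342697597 [[-0.8925, -0.2892, 0.346, 0.138], [-0.4505, 0.6056, -0.6559, 0.7133], [-0.0198, -0.7414, -0.6708, 0.8222], [0.0, 0.0, 0.0, 1.0]]
top 45.38997551919594 309.45573701381676 198.97240502937467 [[-0.0137, -0.9815, 0.1911, 0.2597], [-0.9997, 0.0098, -0.0212, 0.0236], [0.0189, -0.1913, -0.9813, 1.5407], [0.0, 0.0, 0.0, 1.0]]
wrist 61.20404772357303 317.2794594886093 198.86667712017385 [[0.2817, -0.9173, -0.2814, 0.2203], [-0.9595, -0.2696, -0.0818, -0.4828], [-0.0009, 0.293, -0.9561, 0.3737], [0.0, 0.0, 0.0, 1.0]]
```

View pics/side0.png

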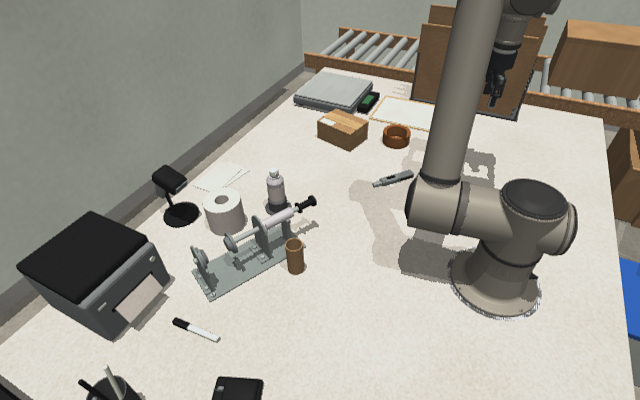

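View pics/top0.png

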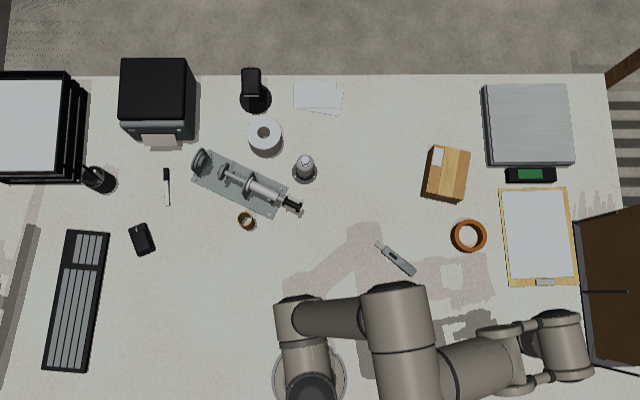

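View pics/wrist0.png

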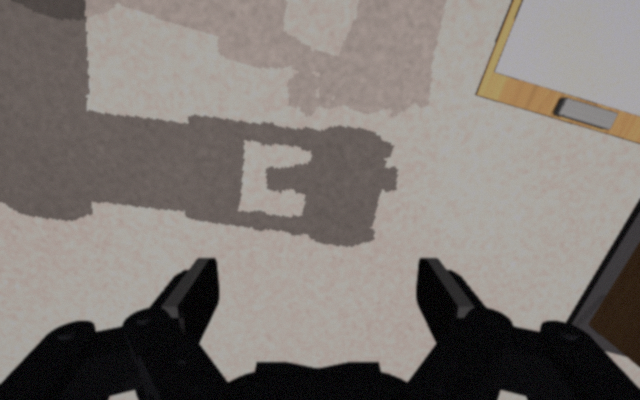

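The side view shows the grip at about (308,202) and the cap at (275,173). In the top view the grip is at about (293,204) and the cap at (305,160). I'll enlarge both.

```bash
python3 - <<'E'
import cv2
s=cv2.imread("pics/side0.png");t=cv2.imread("pics/top0.png")
a=cv2.resize(s[150:250,230:330],None,fx=6,fy=6,interpolation=cv2.INTER_CUBIC)
b=cv2.resize(t[140:230,225:325],None,fx=6,fy=6,interpolation=cv2.INTER_CUBIC)
cv2.imwrite("pics/sc.png",a);cv2.imwrite("pics/tc.png",b)
E
```

```text
(no output)
```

View pics/sc.png

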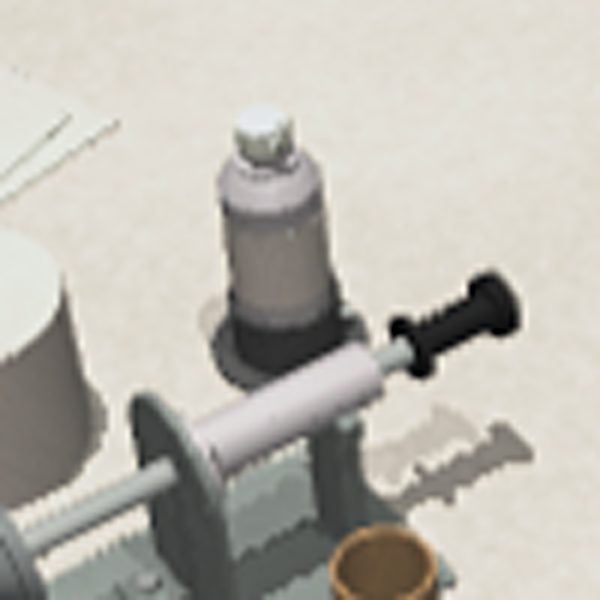

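View pics/tc.png

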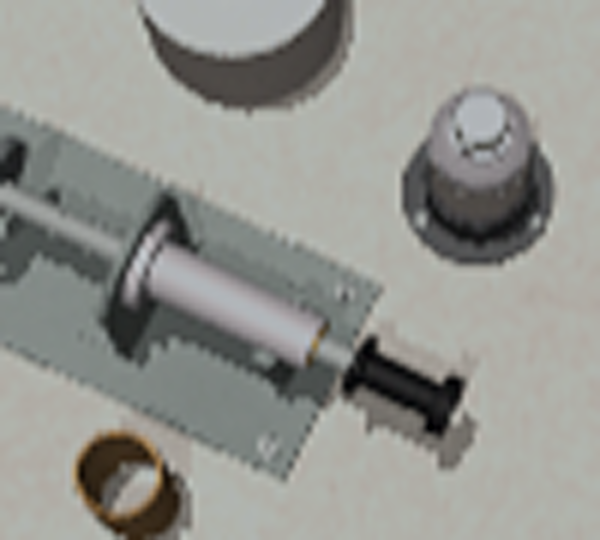

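```bash
cat >h.py <<'E'
import numpy as np,cv2
from plant import robot
from scipy.spatial.transform import Rotation as R
def ray(n,u,v,i=None):
    i=i or robot.camera_info(n);f=200/np.tan(np.radians(i["fovy"]/2));M=np.array(i["cam_to_world"])
    d=M[:3,:3]@np.array([(u-i["cx"])/f,(v-i["cy"])/f,1.]);return M[:3,3],d/np.linalg.norm(d)
def tri(rs):
    A=sum(np.eye(3)-np.outer(d,d) for o,d in rs);b=sum((np.eye(3)-np.outer(d,d))@o for o,d in rs)
    p=np.linalg.solve(A,b);return p.round(4),[round(float(np.linalg.norm(np.cross(p-o,d))),4) for o,d in rs]
def atz(n,u,v,z,i=None):
    o,d=ray(n,u,v,i);return (o+d*(z-o[2])/d[2]).round(4)
def project(n,p,i=None):
    i=i or robot.camera_info(n);f=200/np.tan(np.radians(i["fovy"]/2));M=np.linalg.inv(np.array(i["cam_to_world"]))
    c=M[:3,:3]@p+M[:3,3];return i["cx"]+f*c[0]/c[2],i["cy"]+f*c[1]/c[2]
E
python3 - <<'E'
from h import *
S=lambda x,y:("side",230+(x+.5)/6-.5,150+(y+.5)/6-.5)
T=lambda x,y:("top",225+(x+.5)/6-.5,140+(y+.5)/6-.5)
for nm,s,t,z in [("cap",S(264,121),T(483,114),.154),("grip",S(455,326),T(402,384),.1),("inner",S(415,345),T(360,367),.1),("outer",S(495,303),T(446,404),.1),("mouth",S(370,368),T(316,342),.1),("cone",S(0,560),T(0,188),.1)]:
    print(nm,tri([ray(*s),ray(*t)]),atz(*s,z),atz(*t,z))
o=robot.observe();print(R.from_quat(o["eef_rot"]).as_matrix().round(3))
E
```

```text
cap (array([0.6533, 0.0046, 0.1505]), [0.0011, 0.0011]) [0.6494 0.0081 0.154 ] [0.6534 0.0051 0.154 ]
grip (array([0.5258, 0.0472, 0.0999]), [0.0006, 0.0006]) [0.5252 0.0472 0.1   ] [0.5264 0.0474 0.1   ]
inner (array([0.535 , 0.0687, 0.1021]), [0.0001, 0.0001]) [0.536  0.0668 0.1   ] [0.5354 0.0688 0.1   ]
outer (array([0.5155, 0.025 , 0.1003]), [0.0002, 0.0002]) [0.5154 0.0246 0.1   ] [0.5158 0.0251 0.1   ]
mouth (array([0.5476, 0.0908, 0.1014]), [0.0009, 0.0009]) [0.5475 0.0895 0.1   ] [0.5487 0.0912 0.1   ]
cone (array([0.6347, 0.256 , 0.0935]), [0.002, 0.002]) [0.6324 0.2606 0.1   ] [0.6313 0.254  0.1   ]
[[ 0.283 -0.959 -0.   ]
 [-0.959 -0.283  0.001]
 [-0.001 -0.    -1.   ]]
```

Triangulated: cap at about (0.653, 0.005, 0.15), grip waist at about (0.526, 0.047, 0.100), pull direction about (-0.45, -0.89). I'll move towards the cap with the fingers shut.

arm_command --pt "-0.019 -0.035 0 -7 -1" --pt "-0.038 -0.07 0 -14 -1" --pt "-0.057 -0.105 0 -21 -1" --pt "-0.076 -0.14 0 -28 -1" --pt "-0.096 -0.175 0 -35 -1"

```text
time: 0.57
ee_pos: [0.29, -0.3602, 0.2307]
eef_rot: [0.945, -0.328, -0.0, -0.001]
ft_force: [0.6, -1.0, 0.4]
opening: 0.0256
```

```bash
cat >>h.py <<'E'
def go(p,ang,show=True):
    """world TCP target, tool-x heading (deg) -> total tool shift, yaw"""
    o=robot.observe();m=R.from_quat(o["eef_rot"]).as_matrix()
    h=np.degrees(np.arctan2(m[1,0],m[0,0]));y=-((ang-h+90)%180-90)
    d=m.T@(np.array(p)-o["ee_pos"])
    print("t",round(o["time"],2),"pos",o["ee_pos"].round(4),"h",round(h,2),"tilt",m[:,2].round(3),"F",o["ft_force"].round(1),"open",round(o["opening"],4))
    print("shift",d.round(4),"yaw",round(y,1),"len",np.linalg.norm(d).round(3),"rows",np.ceil(max(np.linalg.norm(d)/.0417,abs(y)/7.16)))
E
python3 - <<'E'
from h import *
go([.653,.005,.23],-26.7)
E
```

```text
t 0.57 pos [ 0.29   -0.3602  0.2307] h -38.27 tilt [-0.     0.001 -1.   ] F [ 0.6 -1.   0.4] open 0.0256
shift [ 0.0588 -0.5115  0.0012] yaw -11.6 len 0.515 rows 13.0
```

arm_command --pt "0.005 -0.04 0 -3 -1" --pt "0.009 -0.08 0 -6 -1" --pt "0.014 -0.12 0 -9 -1" --pt "0.019 -0.16 0 -11.6 -1" --pt "0.023 -0.2 0 -11.6 -1"

```text
time: 0.98
ee_pos: [0.433, -0.2157, 0.2309]
eef_rot: [0.973, -0.229, -0.0, -0.001]
ft_force: [0.3, -0.9, -0.0]
opening: -0.0
```

```bash
python3 - <<'E'
from h import *
go([.59,-.05,.23],-26.7)
E
```

```text
t 0.98 pos [ 0.433  -0.2157  0.2309] h -26.52 tilt [-0.     0.001 -1.   ] F [ 0.3 -0.9 -0. ] open -0.0
shift [ 0.0665 -0.2183  0.0011] yaw 0.2 len 0.228 rows 6.0
```

arm_command --pt "0.01 -0.04 0 0 -1" --pt "0.02 -0.078 0 0 -1" --pt "0.03 -0.117 0 0 -1" --pt "0.04 -0.155 0 0 -1" --pt "0.05 -0.185 0 0 -1"

```text
time: 1.4
ee_pos: [0.5615, -0.0697, 0.2308]
eef_rot: [0.973, -0.229, -0.0, -0.001]
ft_force: [0.2, -0.3, 0.3]
opening: -0.0
```

```bash
python3 - <<'E'
from h import *
go([.653,.005,.23],-26.7)
i=robot.camera_info("wrist");np.save("w1.npy",i["cam_to_world"])
cv2.imwrite("pics/w1.png",robot.grab_frame("wrist"))
print(project("wrist",np.array([.653,.005,.154]),i),project("wrist",np.array([.526,.047,.1]),i))
E
```

```text
t 1.4 pos [ 0.5615 -0.0697  0.2308] h -26.44 tilt [-0.001  0.002 -1.   ] F [ 0.2 -0.3  0.3] open -0.0
shift [ 0.0487 -0.1076  0.0009] yaw 0.3 len 0.118 rows 3.0
(np.float64(398.731616690165), np.float64(36.301914959176145)) (np.float64(207.09322725236666), np.float64(75.74166184142176))
```

View pics/w1.png

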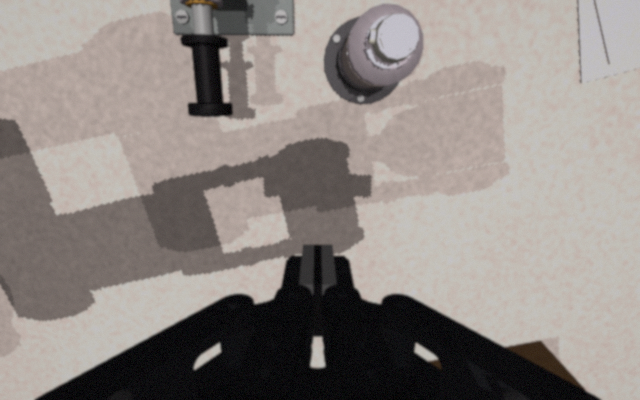

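The wrist view shows the cap top at about (399,36) and the grip waist at about (207,76), both matching the prediction. I'll add these wrist rays to the triangulation.

```bash
python3 - <<'E'
import cv2
s=cv2.imread("pics/w1.png")[0:120,160:440]
cv2.imwrite("pics/w1c.png",cv2.resize(s,None,fx=2.8,fy=2.8,interpolation=cv2.INTER_CUBIC))
E
```

```text
(no output)
```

View pics/w1c.png

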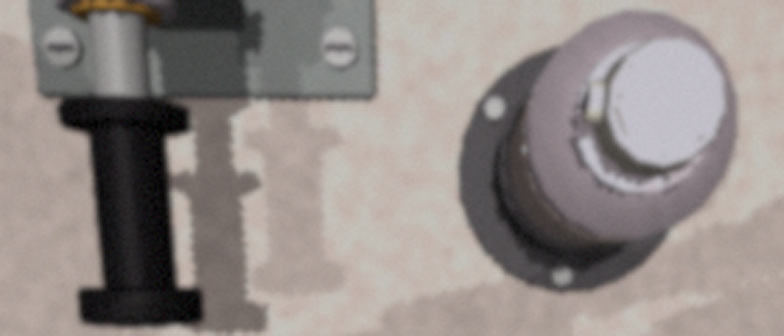

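```bash
python3 - <<'E'
from h import *
i=robot.camera_info("wrist");print(np.abs(np.array(i["cam_to_world"])-np.load("w1.npy")).max());i["cam_to_world"]=np.load("w1.npy")
S=lambda x,y:("side",230+(x+.5)/6-.5,150+(y+.5)/6-.5)
T=lambda x,y:("top",225+(x+.5)/6-.5,140+(y+.5)/6-.5)
W=lambda x,y:("wrist",160+x/2.8,y/2.8,i)
print(tri([ray(*S(264,121)),ray(*T(483,114)),ray(*W(667,103))]),tri([ray(*T(483,114)),ray(*W(667,103))]),atz(*W(667,103)[:3],.154,i))
print(tri([ray(*S(455,326)),ray(*T(402,384)),ray(*W(133,208))]),tri([ray(*T(402,384)),ray(*W(133,208))]),atz(*W(133,208)[:3],.1,i))
a=atz(*W(116,50)[:3],.1,i);b=atz(*W(139,290)[:3],.1,i);print(a,b,np.degrees(np.arctan2(*(b-a)[1::-1])))
print(robot.observe()["ee_pos"])
E
```

```text
0.0029712636360870043
(array([0.6533, 0.0048, 0.1507]), [0.0013, 0.001, 0.0003]) (array([0.6525, 0.005 , 0.156 ]), [0.0004, 0.0004]) [0.6526 0.0049 0.154 ]
(array([0.5262, 0.0474, 0.0997]), [0.001, 0.0003, 0.0007]) (array([0.5266, 0.0476, 0.0993]), [0.0002, 0.0002]) [0.5268 0.0478 0.1   ]
[0.5434 0.0827 0.1   ] [0.5169 0.0287 0.1   ] -116.13906810043483
[ 0.5644881  -0.06648045  0.23053037]
```

```bash
python3 - <<'E'
from h import *
go([.653,.005,.175],-26.4)
E
```

```text
t 1.45 pos [ 0.5645 -0.0665  0.2305] h -26.31 tilt [ 0.002  0.004 -1.   ] F [0.  3.4 0. ] open -0.0002
shift [ 0.0477 -0.1031  0.056 ] yaw 0.1 len 0.127 rows 4.0
```

arm_command --pt "0.015 -0.033 0 0 -1" --pt "0.03 -0.066 0.005 0 -1" --pt "0.044 -0.095 0.02 0 -1" --pt "0.0477 -0.1031 0.04 0 -1" --pt "0.0477 -0.1031 0.055 0 -1"

```text
time: 1.87
ee_pos: [0.6541, 0.0073, 0.1734]
eef_rot: [0.974, -0.226, -0.0, -0.002]
ft_force: [-1.1, -0.9, 0.1]
opening: 0.0
```

arm_command --pt "0 0 0 0 -1" --pt "0 0 0 0 -1" --pt "0 0 0 0 -1" --pt "0 0 0 0 -1" --pt "0 0 0 0 -1"

```text
time: 2.28
ee_pos: [0.6545, 0.0068, 0.1751]
eef_rot: [0.974, -0.227, 0.001, -0.002]
ft_force: [-0.1, -0.1, 0.3]
opening: 0.0
```

```bash
python3 - <<'E'
from h import *
go([.653,.005,.158],-26.4)
s=robot.grab_frame("side");cv2.imwrite("pics/s2.png",cv2.resize(s[120:220,210:340],None,fx=6,fy=6,interpolation=cv2.INTER_CUBIC))
E
```

```text
t 2.28 pos [0.6545 0.0068 0.1751] h -26.19 tilt [ 0.003  0.004 -1.   ] F [-0.1 -0.1  0.3] open 0.0
shift [-0.0006  0.0024  0.0171] yaw 0.2 len 0.017 rows 1.0
```

View pics/s2.png

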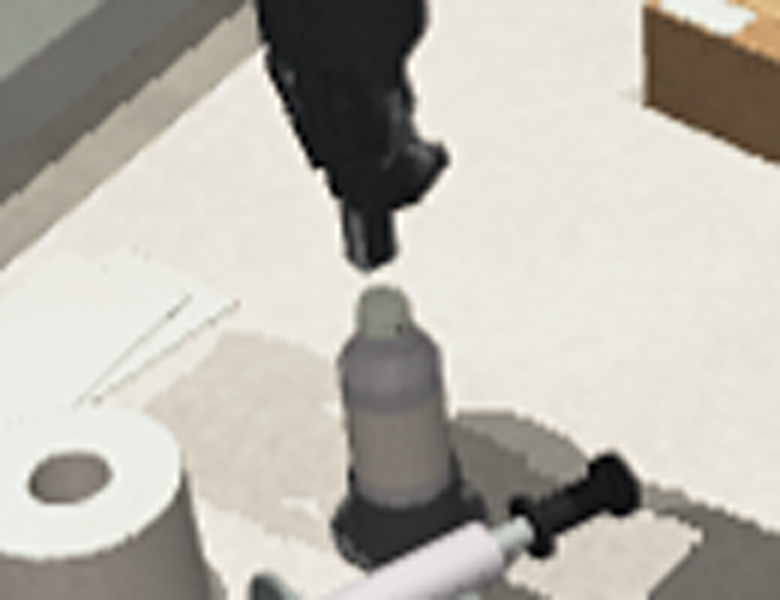

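The fingertips are above the cap, slightly left of it in this view: tip at about crop (370,268), cap top at (383,297). I'll correct that, lower a little and check again.

```bash
python3 - <<'E'
from h import *
o=robot.observe()
for p in (o["ee_pos"],np.array([.653,.005,.154])):
    u,v=project("side",p);print((u+.5-210)*6-.5,(v+.5-120)*6-.5)
E
```

```text
372.3541965308855 262.79323860398625
381.099284511238 295.5934990962536
```

arm_command --pt "-0.0006 0.0024 0.005 0 -1" --pt "-0.0006 0.0024 0.01 0 -1" --pt "-0.0006 0.0024 0.015 0 -1" --pt "-0.0006 0.0024 0.015 0 -1" --pt "-0.0006 0.0024 0.015 0 -1"

```text
time: 2.75
ee_pos: [0.6525, 0.005, 0.1592]
eef_rot: [0.974, -0.227, 0.0, -0.002]
ft_force: [0.4, 0.7, 0.3]
opening: 0.0003
```

```bash
python3 - <<'E'
from h import *
go([.653,.005,.15],-26.4)
s=robot.grab_frame("side");a=cv2.resize(s[150:190,250:300],None,fx=8,fy=8,interpolation=cv2.INTER_CUBIC)
s=robot.grab_frame("top");b=cv2.resize(s[140:180,280:330],None,fx=8,fy=8,interpolation=cv2.INTER_CUBIC)
cv2.imwrite("pics/s3.png",np.hstack([a,b]))
E
```

```text
t 2.75 pos [0.6525 0.005  0.1592] h -26.19 tilt [ 0.002  0.005 -1.   ] F [0.4 0.7 0.3] open 0.0003
shift [ 0.0004 -0.0002  0.0092] yaw 0.2 len 0.009 rows 1.0
```

View pics/s3.png

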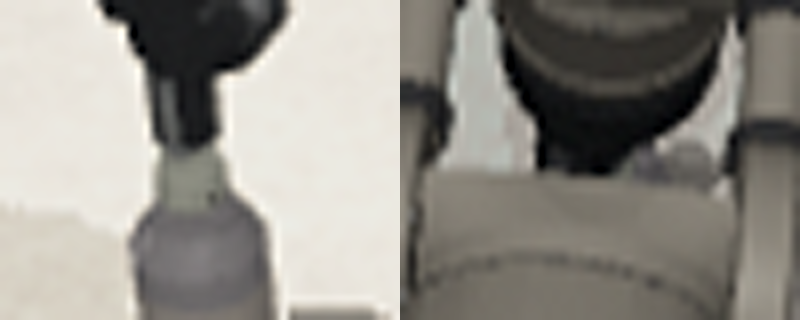

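The tip sits just above the cap in the side view, about 1 px left of centre. Pressing down.

arm_command --pt "-0.0008 0.001 0.002 0 -1" --pt "-0.0008 0.001 0.005 0 -1" --pt "-0.0008 0.001 0.007 0 -1" --pt "-0.0008 0.001 0.009 0 -1" --pt "-0.0008 0.001 0.009 0 -1"

```text
time: 3.27
ee_pos: [0.6519, 0.0045, 0.1512]
eef_rot: [0.974, -0.227, 0.001, -0.002]
ft_force: [-3.3, -0.1, 5.6]
opening: 0.0003
```

arm_command --pt "0 0 0.001 0 -1" --pt "0 0 0.002 0 -1" --pt "0 0 0.003 0 -1" --pt "0 0 0.004 0 -1" --pt "0 0 0.004 0 -1"

```text
time: 3.68
ee_pos: [0.6519, 0.0045, 0.149]
eef_rot: [0.974, -0.226, 0.002, -0.002]
ft_force: [-4.0, 0.8, 11.1]
opening: -0.0002
```

arm_command --pt "0 0 0.002 0 -1" --pt "0 0 0.003 0 -1" --pt "0 0 0.003 0 -1" --pt "0 0 0.003 0 -1" --pt "0 0 0.003 0 -1"

```text
time: 4.1
ee_pos: [0.652, 0.0045, 0.149]
eef_rot: [0.974, -0.226, 0.003, -0.002]
ft_force: [-6.1, 0.4, 15.4]
opening: 0.0001
```

```bash
python3 - <<'E'
from h import *
go([.653,.005,.2],-26.4)
s=robot.grab_frame("side");a=cv2.resize(s[150:190,250:300],None,fx=8,fy=8,interpolation=cv2.INTER_CUBIC)
cv2.imwrite("pics/s4.png",a)
E
```

```text
t 4.1 pos [0.652  0.0045 0.149 ] h -26.17 tilt [ 0.007  0.003 -1.   ] F [-6.1  0.4 15.4] open 0.0001
shift [ 0.0009 -0.0012 -0.051 ] yaw 0.2 len 0.051 rows 2.0
```

View pics/s4.png

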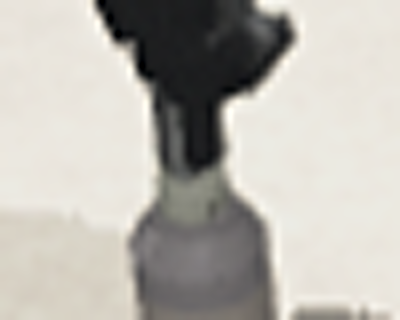

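The cap is bottomed: z stayed at 0.149 while the force rose to 15 N. Lifting.

arm_command --pt "0 0 -0.01 0 -1" --pt "0 0 -0.03 0 -1" --pt "0 0 -0.05 0 -1" --pt "0 0 -0.065 0 -1" --pt "0 0 -0.065 0 -1"

```text
time: 4.57
ee_pos: [0.6531, 0.0042, 0.2177]
eef_rot: [0.974, -0.226, 0.006, -0.003]
ft_force: [0.8, 0.2, 0.6]
opening: -0.0001
```

```bash
python3 - <<'E'
from h import *
go([.5265,.0475,.21],-26.4)
s=robot.grab_frame("side");a=cv2.resize(s[140:220,240:330],None,fx=8,fy=8,interpolation=cv2.INTER_CUBIC)
cv2.imwrite("pics/s5.png",a[:600])
E
```

```text
t 4.57 pos [0.6531 0.0042 0.2177] h -26.16 tilt [ 0.013  0.003 -1.   ] F [0.8 0.2 0.6] open -0.0001
shift [-0.1328  0.0169  0.0062] yaw 0.2 len 0.134 rows 4.0
```

View pics/s5.png

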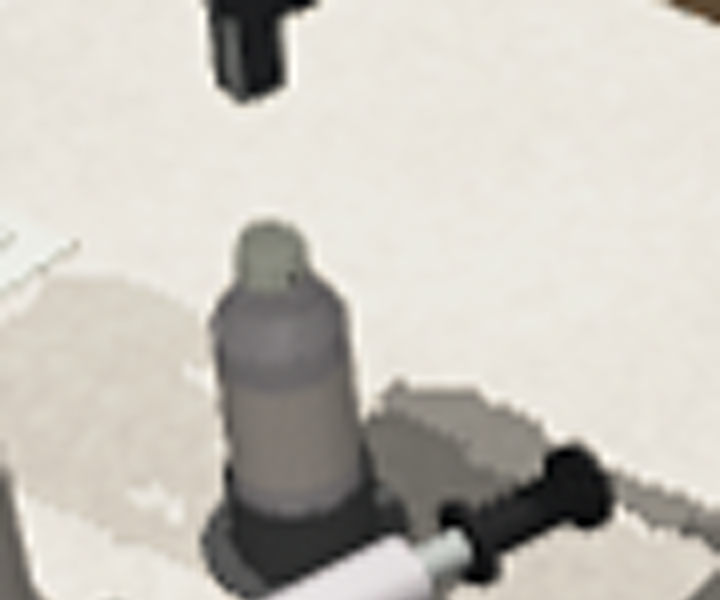

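The cap is back up, with its top at crop (270,225), and the rod is still home. Moving above the grip and opening the fingers.

arm_command --pt "-0.035 0.004 0 0 0.5" --pt "-0.07 0.009 0 0 0.5" --pt "-0.105 0.013 0.003 0 0.5" --pt "-0.133 0.017 0.006 0 0.5" --pt "-0.133 0.017 0.006 0 0.5"

```text
time: 5.03
ee_pos: [0.5193, 0.0494, 0.206]
eef_rot: [0.974, -0.226, 0.001, -0.002]
ft_force: [1.1, 0.2, -1.3]
opening: 0.0605
```

arm_command --pt "0 0 0 0 0.5" --pt "0 0 0 0 0.5" --pt "0 0 0 0 0.5" --pt "0 0 0 0 0.5" --pt "0 0 0 0 0.5"

```text
time: 5.45
ee_pos: [0.5201, 0.049, 0.2057]
eef_rot: [0.974, -0.226, 0.001, -0.002]
ft_force: [-0.3, -1.1, 0.9]
opening: 0.0642
```

```bash
python3 - <<'E'
from h import *
go([.5265,.0475,.081],-26.4)
i=robot.camera_info("wrist")
cv2.imwrite("pics/w6.png",robot.grab_frame("wrist"));print(project("wrist",np.array([.5265,.0475,.1]),i))
E
```

```text
t 5.45 pos [0.5201 0.049  0.2057] h -26.1 tilt [ 0.002  0.004 -1.   ] F [-0.3 -1.1  0.9] open 0.0642
shift [ 0.0064 -0.0009  0.1247] yaw 0.3 len 0.125 rows 3.0
(np.float64(325.2271846602568), np.float64(195.1295399431587))
```

View pics/w6.png

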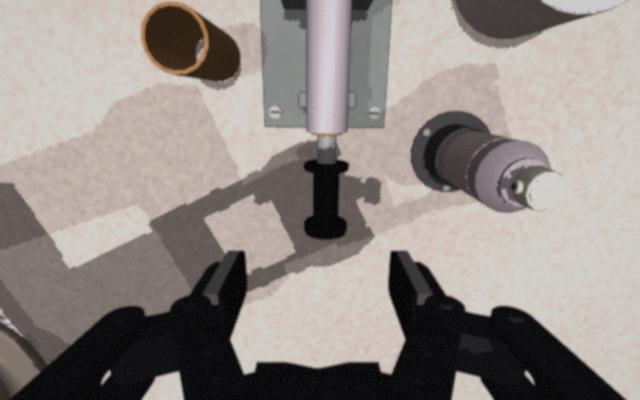

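The waist middle is at (326,194) against a predicted (325,195), and the rod runs straight up the image, so the yaw is right. Descending.

arm_command --pt "0.006 -0.001 0.015 0 0.5" --pt "0.0064 -0.001 0.035 0 0.5" --pt "0.0064 -0.001 0.06 0 0.5" --pt "0.0064 -0.001 0.07 0 0.5" --pt "0.0064 -0.001 0.07 0 0.5"

```text
time: 5.92
ee_pos: [0.5249, 0.0474, 0.1333]
eef_rot: [0.974, -0.226, -0.002, -0.002]
ft_force: [0.3, -0.4, 0.1]
opening: 0.0643
```

```bash
python3 - <<'E'
from h import *
go([.5265,.0475,.081],-26.4)
E
```

```text
t 5.92 pos [0.5249 0.0474 0.1333] h -26.11 tilt [-0.003  0.004 -1.   ] F [ 0.3 -0.4  0.1] open 0.0643
shift [ 0.0016 -0.0007  0.0523] yaw 0.3 len 0.052 rows 2.0
```

arm_command --pt "0.0016 -0.001 0.012 0 0.5" --pt "0.0016 -0.001 0.025 0 0.5" --pt "0.0016 -0.001 0.04 0 0.5" --pt "0.0016 -0.001 0.052 0 0.5" --pt "0.0016 -0.001 0.052 0 0.5"

```text
time: 6.33
ee_pos: [0.5262, 0.0478, 0.0804]
eef_rot: [0.974, -0.226, -0.003, -0.002]
ft_force: [-0.2, 0.0, -0.1]
opening: 0.0641
```

```bash
python3 - <<'E'
from h import *
go([.5265,.0475,.081],-26.4)
a=robot.grab_frame("wrist")
cv2.imwrite("pics/w7.png",a)
E
```

```text
t 6.33 pos [0.5262 0.0478 0.0804] h -26.12 tilt [-0.006  0.004 -1.   ] F [-0.2  0.  -0.1] open 0.0641
shift [ 0.0004  0.0001 -0.0006] yaw 0.3 len 0.001 rows 1.0
```

View pics/w7.png

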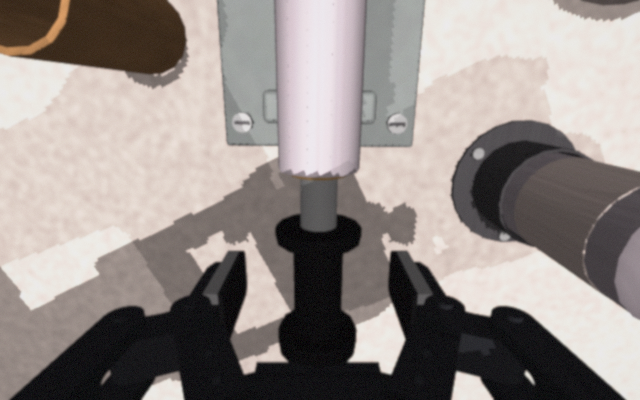

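The fingers straddle the waist: pads at columns 240 and 395, waist centred at 318, flanges outside the pads. Closing with 60 N.

arm_command --pt "0 0 0 0 -1" --pt "0 0 0 0 -1" --pt "0 0 0 0 -1" --pt "0 0 0 0 -1" --pt "0 0 0 0 -1" --newtons 60

```text
time: 6.8
ee_pos: [0.5265, 0.0482, 0.0827]
eef_rot: [0.974, -0.226, -0.002, -0.002]
ft_force: [-3.8, 2.9, 8.1]
opening: 0.0186
```

```bash
python3 - <<'E'
from h import *
o=robot.observe();d=np.array([np.cos(np.radians(-116.4)),np.sin(np.radians(-116.4)),0])
go(o["ee_pos"]+.05*d,-26.4)
a=robot.grab_frame("wrist")
cv2.imwrite("pics/w8.png",a)
E
```

```text
t 6.8 pos [0.5265 0.0482 0.0827] h -26.13 tilt [-0.004  0.005 -1.   ] F [-3.8  2.9  8.1] open 0.0186
shift [-0.0002  0.05   -0.0001] yaw 0.3 len 0.05 rows 2.0
```

View pics/w8.png

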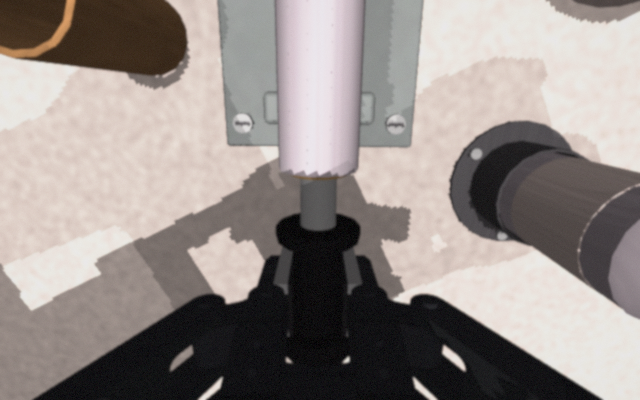

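Gripped at an opening of 18.6 mm. Pulling along tool +y in small rows.

arm_command --pt "0 0.006 0 0 -1" --pt "0 0.013 0 0 -1" --pt "0 0.02 0 0 -1" --pt "0 0.027 0 0 -1" --pt "0 0.032 0 0 -1"

```text
time: 7.27
ee_pos: [0.5127, 0.0206, 0.0828]
eef_rot: [0.974, -0.226, -0.002, -0.003]
ft_force: [2.7, 8.9, -3.3]
opening: 0.0179
```

```bash
python3 - <<'E'
from h import *
d=np.array([np.cos(np.radians(-116.4)),np.sin(np.radians(-116.4)),0])
go(np.array([.5265,.0482,.0827])+.05*d,-26.4)
a=robot.grab_frame("wrist")
cv2.imwrite("pics/w9.png",a)
E
```

```text
t 7.27 pos [0.5127 0.0206 0.0828] h -26.18 tilt [-0.003  0.007 -1.   ] F [ 2.7  8.9 -3.3] open 0.0179
shift [-0.      0.0191  0.    ] yaw 0.2 len 0.019 rows 1.0
```

View pics/w9.png

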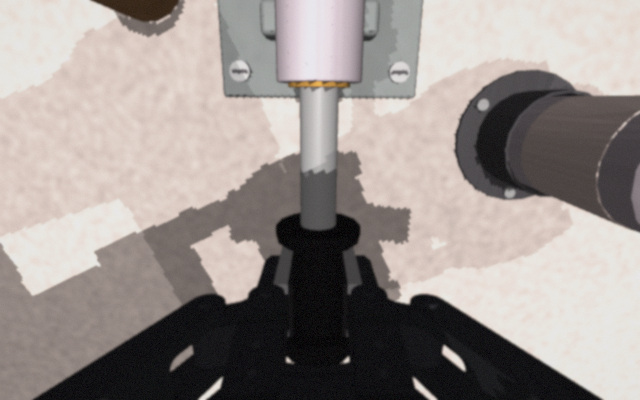

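The rod follows with no slip: the flange is still at row 230 and the sleeve has moved up. Continuing.

arm_command --pt "0 0.005 0 0 -1" --pt "0 0.01 0 0 -1" --pt "0 0.015 0 0 -1" --pt "0 0.019 0 0 -1" --pt "0 0.0195 0 0 -1"

```text
time: 7.73
ee_pos: [0.5043, 0.0038, 0.0828]
eef_rot: [0.974, -0.227, -0.002, -0.005]
ft_force: [5.0, 10.4, -5.5]
opening: 0.0181
```

```bash
python3 - <<'E'
from h import *
d=np.array([np.cos(np.radians(-116.4)),np.sin(np.radians(-116.4)),0])
go(np.array([.5265,.0482,.0827])+.05*d,-26.4)
a=robot.grab_frame("wrist")
cv2.imwrite("pics/w10.png",a);cv2.imwrite("pics/w10c.png",cv2.resize(a[0:120,240:400],None,fx=4,fy=4,interpolation=cv2.INTER_CUBIC))
s=robot.grab_frame("side");cv2.imwrite("pics/s10.png",cv2.resize(s[160:240,250:350],None,fx=7,fy=7,interpolation=cv2.INTER_CUBIC))
E
```

```text
t 7.73 pos [0.5043 0.0038 0.0828] h -26.24 tilt [-0.001  0.01  -1.   ] F [ 5.  10.4 -5.5] open 0.0181
shift [0.0001 0.0004 0.0001] yaw 0.2 len 0.0 rows 1.0
```

View pics/w10.png

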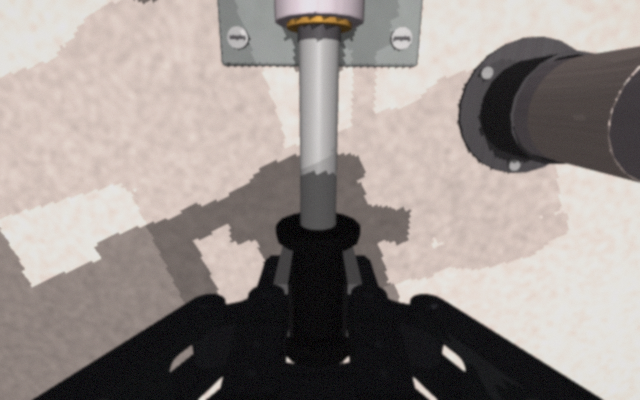

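View pics/w10c.png

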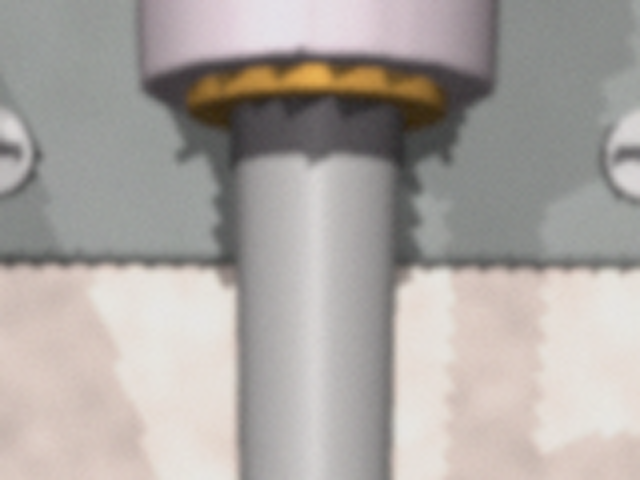

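View pics/s10.png

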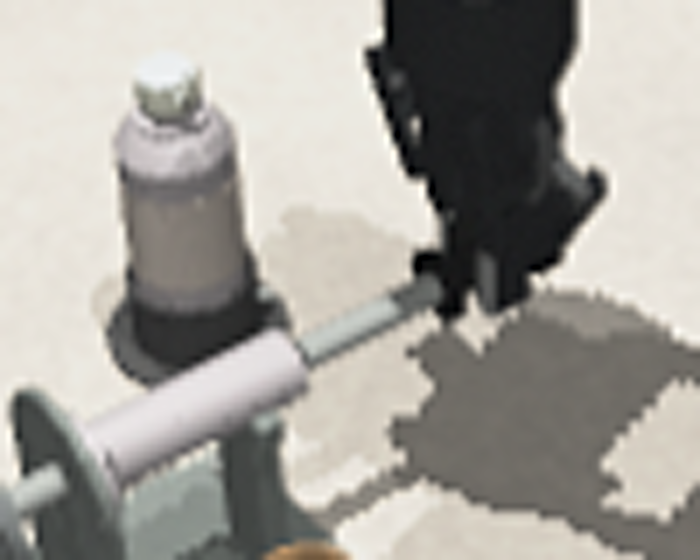

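About half of the dark band shows below the brass bush (crop rows 100–155; the 14 mm rod is 160 px wide, so about 5–6 mm). The arm moved 50 mm. I'll hold for two calls and check it stays still.

arm_command --pt "0 0.0004 0 0 -1" --pt "0 0.0004 0 0 -1" --pt "0 0.0004 0 0 -1" --pt "0 0.0004 0 0 -1" --pt "0 0.0004 0 0 -1"

```text
time: 8.25
ee_pos: [0.505, 0.0051, 0.0828]
eef_rot: [0.974, -0.227, -0.001, -0.006]
ft_force: [4.9, 8.1, -6.7]
opening: 0.0178
```

arm_command --pt "0 0 0 0 -1" --pt "0 0 0 0 -1" --pt "0 0 0 0 -1" --pt "0 0 0 0 -1" --pt "0 0 0 0 -1"

```text
time: 8.67
ee_pos: [0.5058, 0.0068, 0.0828]
eef_rot: [0.974, -0.227, -0.001, -0.007]
ft_force: [5.5, 8.7, -6.7]
opening: 0.0178
```

```bash
python3 - <<'E'
from h import *
d=np.array([np.cos(np.radians(-116.4)),np.sin(np.radians(-116.4)),0])
go(np.array([.5265,.0482,.0827])+.05*d,-26.4)
i=robot.camera_info("wrist");a=robot.grab_frame("wrist")
cv2.imwrite("pics/w11c.png",cv2.resize(a[0:120,240:400],None,fx=4,fy=4,interpolation=cv2.INTER_CUBIC))
print(robot.observe()["ee_pos"],np.abs(robot.observe()["dq"]).max())
# length of visible band along rod: near edge row & bush edge row, on rod top line z=.107
for r in (98,102,152,157): print(r,atz("wrist",240+318/4,r/4,.107,i))
cv2.imwrite("pics/t11.png",robot.grab_frame("top"))
E
```

```text
t 8.67 pos [0.5058 0.0068 0.0828] h -26.3 tilt [ 0.002  0.014 -1.   ] F [ 5.5  8.7 -6.7] open 0.0178
shift [0.0001 0.0037 0.0001] yaw 0.1 len 0.004 rows 1.0
[0.50582549 0.00677031 0.08286058] 0.0008503657658050844
98 [0.5494 0.0918 0.107 ]
102 [0.5492 0.0916 0.107 ]
152 [0.5476 0.0883 0.107 ]
157 [0.5475 0.0879 0.107 ]
```

View pics/w11c.png

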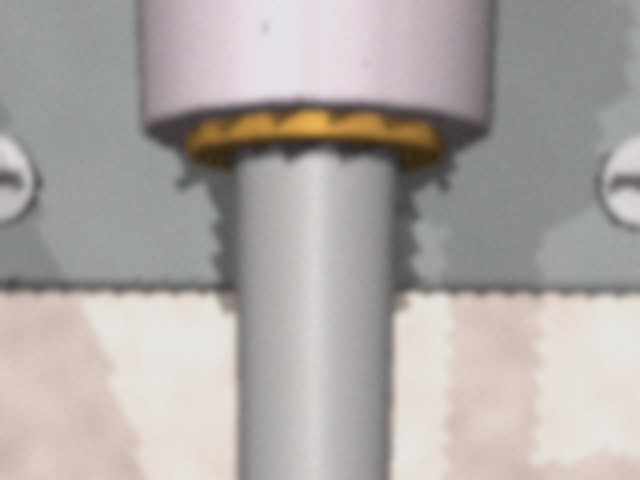

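View pics/t11.png

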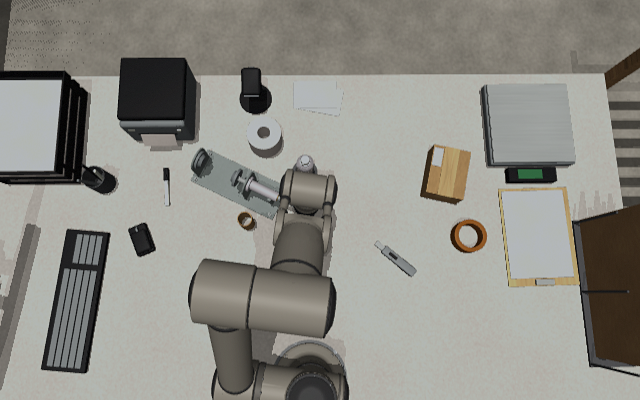

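The band has almost slid back in (crop rows 150–158). Each call re-bases on the measured pose, so the arm gives way under the spring and the rod is now at about 45–46 mm. I'll pull out again with an allowance for that sag.

arm_command --pt "0 0.003 0 0 -1" --pt "0 0.006 0 0 -1" --pt "0 0.006 0 0 -1" --pt "0 0.006 0 0 -1" --pt "0 0.006 0 0 -1"

```text
time: 9.18
ee_pos: [0.5039, 0.0029, 0.0828]
eef_rot: [0.974, -0.228, -0.0, -0.009]
ft_force: [4.9, 7.7, -5.9]
opening: 0.0182
```

```bash
cat >look.py <<'E'
import sys
from h import *
d=np.array([np.cos(np.radians(-116.4)),np.sin(np.radians(-116.4)),0])
for k in range(3):
    o=robot.observe();print(o["time"],"pull",((o["ee_pos"]-np.array([.5265,.0482,.0827]))@d).round(4),o["ft_force"].round(1));a=robot.grab_frame("wrist")
go(np.array([.5265,.0482,.0827])+.05*d,-26.4)
cv2.imwrite(f"pics/{sys.argv[1]}.png",cv2.resize(a[0:120,240:400],None,fx=4,fy=4,interpolation=cv2.INTER_CUBIC))
E
python3 look.py w12c
```

```text
9.1833 pull 0.0507 [ 4.9  7.7 -5.9]
9.2333 pull 0.0506 [ 5.   8.4 -6.5]
9.2833 pull 0.0506 [ 4.6  8.5 -6. ]
t 9.33 pos [0.5039 0.0029 0.0828] h -26.31 tilt [ 0.004  0.017 -1.   ] F [ 4.6  7.2 -4.5] open 0.0177
shift [ 0.0001 -0.0006  0.0001] yaw 0.1 len 0.001 rows 1.0
```

View pics/w12c.png

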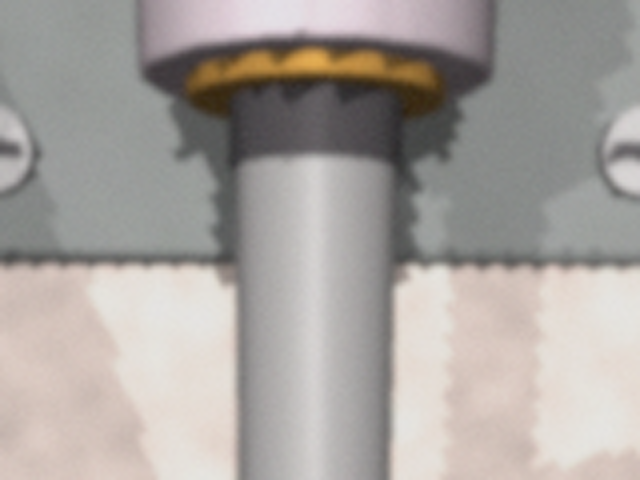

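About 6 mm of the 12 mm band now shows (crop rows 88–158), and the pull is steady at 50.6 mm. Handing in.

```bash
python3 -c "
from plant import robot
print(robot.sign_off())"
```

```text
the job is handed in; nothing more can be done
None
```

The job is handed in at about 9.3 s, with the fingers holding the grip at 60 N and half the rod's band out of the sleeve.

- **Spray cap:** I pressed it with shut fingers until it stopped (tip height steady at 149 mm while the force rose to 15 N). A side picture showed it back up, with the rod still home.
- **Rod:** I gripped the waist and pulled. The last wrist picture shows about 6 mm of the 12 mm band, and the measured pull held at 50.6–50.7 mm over three readings. The wrist force was about 9–10 N, close to the expected spring force.
- **Slip on the way:** after the first pull, holding let the arm give way under the spring. The rod slid back to about 45–46 mm, close to the 44 mm limit. I pulled it out again with an allowance, and it then stood still.
- **Bystanders:** none looked moved when I compared the first and later top views by eye. The last of those was taken before the final 5 mm pull.
- **Disagreement:** the side and top cameras alone put the cap at 150.5 mm. The top and wrist cameras gave 156 mm, against the stated 154 mm. The press settled it by contact.

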